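# Pair the spring clamps in the tray and slide the hold-down bar over them

### The job

Pair up the spring clamps before the bench is rolled away: set the loose blue clamp and the loose orange clamp down (not dropped) flat in the tray, each beside the clamp of its own colour in that clamp's bay. Then slide the aluminium hold-down bar over all four clamps until it lines up with the brass marks on the tray's side rails, and let go. Leave the green clamp, which has no mate, and everything else on the bench where it is.

Things in the scene. Friction and masses are not known exactly. Their poses are not given: they have to be found in the camera images.
- tray: plywood tray fixed to the bench, 148 (x) by 298 mm (y). Origin: centre of its underside. Floor 6 mm thick; front and back walls to z=20, side walls to z=42, each 6 thick; a low divider on y=0 (6 thick, top z=18) makes a left (+y) and a right (-y) bay, each 136 (x) by 140 (y) inside; which colour's mate lies in which varies. The side walls run on 77 mm behind (+x) as rails for the bar.
- left_bay (a point): centre of the floor of the +y bay (top of the floor), axes as the tray's
- right_bay (a point): centre of the floor of the -y bay (top of the floor), axes as the tray's
- hold_bar (a joint): travel of the hold-down bar on its rails, m: 0 = farthest back, clear of the bays; grows as it comes along the tray's -x, to 0.165. Starts at 0 to 0.03; 0.115 = on the brass marks, over the clamps' pivots. 2 N friction; stays where left. Aluminium, 30 (x) by 310 mm (y), 43 to 55 mm above the bench, black ends with a white centre line; clamps lying flat pass beneath.
- bar_knob (a point): middle of the round black knob in the centre of the hold-down bar, 70 mm above the bench; the knob is 36 mm in diameter between 61 and 81 mm above the bench, its top at 84 mm, the bar's top at 55 mm. May be gripped from any side, from above
- bar_mark (a point): point midway between the two brass marks (on the side rails), 56 mm above the bench and 10 mm behind (+x of) the tray's centre: the bar's knob must come over this point
- blue_loose: blue spring clamp, loose on the bench: shut, rigid, on its side. 124 mm long, 55 wide, 28 thick, about 90 g. Origin: underside, by the pivot; z up; x along the clamp: splayed handles to x=-64 mm, black-tipped jaws to x=+62. Grip it from above by the pivot block (x -16 to +24), flat sides 26 mm apart across y; the jaws ahead are narrower. To be put beside blue_mate.
- orange_loose: orange spring clamp, loose on the bench: shut, rigid, on its side. 124 mm long, 55 wide, 28 thick, about 90 g. Origin: underside, by the pivot; z up; x along the clamp: splayed handles to x=-64 mm, black-tipped jaws to x=+62. Grip it from above by the pivot block (x -16 to +24), flat sides 26 mm apart across y; the jaws ahead are narrower. To be put beside orange_mate.
- blue_mate: a like clamp, blue, already lying loose in one bay of the tray along the tray's x, next to the outer side wall (about 34 mm outward of the bay's centre); the inner half of the bay, by the divider, is free. Origin and axes as for blue_loose.
- orange_mate: a like clamp, orange, already lying in the other bay in the same way. Origin and axes as for blue_loose.
- green_odd: a like clamp, green, without a mate, loose on the bench: leave it. Origin and axes as for blue_loose.
- router: cordless trim router standing on its 90 mm square base, 195 mm tall; loose, leave it. Origin: centre of its underside.
- wrench: flat chrome spindle wrench, 124 mm long, 5 mm thick; leave it. Origin: underside, middle.
- push_stick: cherry push stick, about 290 mm long, 18 mm thick; leave it. Origin: underside, near the middle.
- sanding_pad: grey silicone sanding pad with a red grip, 100 by 62 by 27 mm; leave it. Origin: centre of its underside.
- glue_bottle: yellow glue bottle, 64 mm in diameter, 170 mm tall, standing; leave it. Origin: centre of its underside.
Not all that is in view belongs to the job. Leave any purple look-alike of the orange_loose alone.

How it is judged:
On the way, in this order (a step that is already met when the one before it is completed fails the run):
1. one loose clamp lies flat in the tray in the bay of its own colour ((((y of blue_loose in the frame of left_bay between -0.055 and 0.055 m and x of blue_loose in the frame of left_bay between -0.03 and 0.03 m and z of blue_loose in the frame of left_bay between -0.004 and 0.006 m and angle between the z axis of each of blue_loose, blue_mate and the z axis of left_bay, either way round below 0.12 rad and y of blue_mate in the frame of left_bay between -0.055 and 0.055 m and x of blue_mate in the frame of left_bay between -0.03 and 0.03 m and z of blue_mate in the frame of left_bay between -0.004 and 0.006 m) or (y of blue_loose in the frame of right_bay between -0.055 and 0.055 m and x of blue_loose in the frame of right_bay between -0.03 and 0.03 m and z of blue_loose in the frame of right_bay between -0.004 and 0.006 m and angle between the z axis of each of blue_loose, blue_mate and the z axis of right_bay, either way round below 0.12 rad and y of blue_mate in the frame of right_bay between -0.055 and 0.055 m and x of blue_mate in the frame of right_bay between -0.03 and 0.03 m and z of blue_mate in the frame of right_bay between -0.004 and 0.006 m)) or ((y of orange_loose in the frame of left_bay between -0.055 and 0.055 m and x of orange_loose in the frame of left_bay between -0.03 and 0.03 m and z of orange_loose in the frame of left_bay between -0.004 and 0.006 m and angle between the z axis of each of orange_loose, orange_mate and the z axis of left_bay, either way round below 0.12 rad and y of orange_mate in the frame of left_bay between -0.055 and 0.055 m and x of orange_mate in the frame of left_bay between -0.03 and 0.03 m and z of orange_mate in the frame of left_bay between -0.004 and 0.006 m) or (y of orange_loose in the frame of right_bay between -0.055 and 0.055 m and x of orange_loose in the frame of right_bay between -0.03 and 0.03 m and z of orange_loose in the frame of right_bay between -0.004 and 0.006 m and angle between the z axis of each of orange_loose, orange_mate and the z axis of right_bay, either way round below 0.12 rad and y of orange_mate in the frame of right_bay between -0.055 and 0.055 m and x of orange_mate in the frame of right_bay between -0.03 and 0.03 m and z of orange_mate in the frame of right_bay between -0.004 and 0.006 m)))), for 0.2 s.
2. both loose clamps lie flat in the tray, each in the bay of its own colour (((y of blue_loose in the frame of left_bay between -0.055 and 0.055 m and x of blue_loose in the frame of left_bay between -0.03 and 0.03 m and z of blue_loose in the frame of left_bay between -0.004 and 0.006 m and angle between the z axis of each of blue_loose, blue_mate and the z axis of left_bay, either way round below 0.12 rad and y of blue_mate in the frame of left_bay between -0.055 and 0.055 m and x of blue_mate in the frame of left_bay between -0.03 and 0.03 m and z of blue_mate in the frame of left_bay between -0.004 and 0.006 m) or (y of blue_loose in the frame of right_bay between -0.055 and 0.055 m and x of blue_loose in the frame of right_bay between -0.03 and 0.03 m and z of blue_loose in the frame of right_bay between -0.004 and 0.006 m and angle between the z axis of each of blue_loose, blue_mate and the z axis of right_bay, either way round below 0.12 rad and y of blue_mate in the frame of right_bay between -0.055 and 0.055 m and x of blue_mate in the frame of right_bay between -0.03 and 0.03 m and z of blue_mate in the frame of right_bay between -0.004 and 0.006 m)) and ((y of orange_loose in the frame of left_bay between -0.055 and 0.055 m and x of orange_loose in the frame of left_bay between -0.03 and 0.03 m and z of orange_loose in the frame of left_bay between -0.004 and 0.006 m and angle between the z axis of each of orange_loose, orange_mate and the z axis of left_bay, either way round below 0.12 rad and y of orange_mate in the frame of left_bay between -0.055 and 0.055 m and x of orange_mate in the frame of left_bay between -0.03 and 0.03 m and z of orange_mate in the frame of left_bay between -0.004 and 0.006 m) or (y of orange_loose in the frame of right_bay between -0.055 and 0.055 m and x of orange_loose in the frame of right_bay between -0.03 and 0.03 m and z of orange_loose in the frame of right_bay between -0.004 and 0.006 m and angle between the z axis of each of orange_loose, orange_mate and the z axis of right_bay, either way round below 0.12 rad and y of orange_mate in the frame of right_bay between -0.055 and 0.055 m and x of orange_mate in the frame of right_bay between -0.03 and 0.03 m and z of orange_mate in the frame of right_bay between -0.004 and 0.006 m))), for 0.2 s.
3. the hold-down bar is lined up with the brass marks, within 6 mm (value of joint hold_bar between 0.109 and 0.121 m), for 0.2 s.
At the end, for the whole second after the job is handed in: Both blue clamps lie flat (within 0.12 rad, on the tray floor) in one bay and both orange clamps in the other, each clamp's pivot within 30 mm of its bay's centre in x and 55 mm in y; the hold-down bar's centre is within 6 mm of the brass marks (joint 0.109 to 0.121); all at rest and released (all of step 2 and all of step 3 and velocity of joint hold_bar between -0.005 and 0.005 m/s and linear speed of each of blue_loose, blue_mate, orange_loose, orange_mate below 0.02 m/s); the robot touches nothing.
It fails at once if the green clamp is moved by more than 30 mm (distance of green_odd from where it was at the start of the episode above 0.03 m).
It fails at once if the router, wrench, push stick, sanding pad or glue bottle is moved by more than 30 mm (distance of any of router, wrench, push_stick, sanding_pad, glue_bottle from where it was at the start of the episode above 0.03 m).
It fails at once if a loose clamp is dropped (falls at over 0.8 m/s, about 33 mm of free fall, with no finger on it) ((linear speed of blue_loose above 0.8 m/s and contact force between blue_loose and the fingers below 0.2 N) or (linear speed of orange_loose above 0.8 m/s and contact force between orange_loose and the fingers below 0.2 N)).
It also fails if it takes over 72 s, if anything falls off the work surface, if the arm or the gripper's body presses on something with over 40 N, if the wrist force passes 120 N, or if a joint passes its speed limit or range.

### The arm

A 6-joint arm with a two-finger parallel gripper is mounted at the origin on the work surface. World frame = base frame: x ahead of the robot, y to its left, z up, the work surface at z = 0. Lengths are in m, angles in rad, forces in N, time in s.
With the tool pointing down it reaches from about 0.3 to 0.95 m from the base axis. Payload 3.1 kg.
Tool frame: the origin (TCP) lies at the very end of the fingers, on their centre line; the grasp point (between the pads) lies 19 mm behind it (bot.hold_point_z is the distance from the TCP to the grasp point, in m); z points along the fingers, y is the line along which they close (so a half turn about z gives the same grasp; the last joint's range is limited). The gripper opens to 85 mm and grips with 20 to 120 N. Pads are 22 mm wide; open, the fingers measure 114 mm over their backs; the gripper's body (76 mm by 85 mm) begins 54 mm behind the grasp point. The pads swing forward as they close: fully open they stand 13 mm farther back than shut.
Start: joints at [-1.262, 0.308, 1.634, -0, 1.2, -0.07], TCP at [0.231, -0.581, 0.231] pointing down, gripper open.
Joint ranges: [-3.06, 3.06], [-0.79, 1.96], [0.05, 2.63], [-1.19, 4.34], [0.05, 2.64], [-2.94, 2.94]. Speed limits (rad/s): [2.79, 2.79, 3.14, 3.14, 3.14, 3.14].

### API

Orientations are given as a 3x3 rotation matrix whose columns are the frame's x, y, z axes.
In Python, from cell import bot gives the robot as it stands. The module is installed in compiled form; this text tells all that it offers.
- The arm moves only by the shell command python3 -m handwheel 'ROWS' [FORCE]. ROWS is JSON, a list of rows, each an object with "turn": the turn, a rotation vector about the tool's x, y, z in degrees, a list of three; "travel": the shift along the tool's x, y, z in cm, a list of three; "gripper": the opening in per cent of the stroke, from 0 (shut) to 100 (fully open). A call has 1 to 20 rows; each row shifts and turns the commanded pose from where the row before left it, along the tool's axes as they then stand; what a row does not reach is not made up. A row lasts 1/10 s, in which the tool goes at most 50 mm and 8.59 degrees, less where a joint would pass 70% of its speed; a pose out of reach is approached as far as the arm can. A call with a gripper value outside its range is refused whole. The fingers move at their own pace and stop on an object; FORCE is the grip in N (left out, the last holds). Time passes only in rows, so rows that do not move let the fingers close. It gives the time, the measured TCP pose, the force, the opening and the grip force at its end, in the units of the state.
- bot.observe(): the state, without advancing time (a new reading comes with each control period).
- bot.capture(name): name is "side" or "top"; returns a dict with "color" (400x640x3 uint8, blue, green, red), "vertical_fov" (degrees; the focal length in pixels is half the picture's height over the tangent of half this angle, whatever the lens; pixels are square), "cx", "cy" (the principal point, pixels), "origin" and "orientation" of the camera in the world. Camera axes: x right, y down, z forward; pixel columns grow to the right and rows downward; lengths in m; the calibration is good to about 2 mm. A picture is of the moment at which its call begins. There is no depth.
- bot.hand_in(): hands the job in; it is judged then, once.
Trained networks look in the newest picture that a camera, given by its name, has taken for a name from the list of things; names that differ only in an ending like _2 or _b are one class to them, and where a whole thing is asked for, a point or a joint stands for the part that bears it (a point fixed in the world has none). Each returns a list of dicts, best first, with "p" (0 to 1); they miss things now and then, are a little off and sometimes report something else, mostly with a low value. They report only what shows in the picture. A call takes as long as a camera call. They do not tell look-alikes from the thing itself.
- bot.silhouettes(camera, label): "mask" (400x640 bool, what is visible of it) and "point" ([column, row] in pixels, amid what is visible of it).
The state is a dict: "time_s": time; "joint_pos": joint angles; "dq": joint speeds; "effort": joint torques, N m; "tool_pos": TCP position; "tcp_rot": TCP orientation; "contact_force": force on the tool from outside, world axes, zero at the start; "ft_torque": the same for the moment, N m; "gripper_width": opening from 0.0 (shut) to 1.0 (fully open); "grasp_force": force on a finger pad.
Only numpy, scipy, OpenCV 4.12 (cv2) and the standard library are available. Lean on these libraries where they do the work, as an engineer would, in place of code of your own. Each camera call takes 0.05 s, during which the arm holds its last target. There are 200 camera calls.

## Working session

There is one attempt and no reset: what is moved stays moved. The work goes in short steps, Python scripts to look and compute and a shell command to move; the robot and the scene stay as the last step left them, time stands still between calls to the robot, and variables do not carry over. Pictures are saved under pics/ and viewed, at most 10 in all, crops included, and the job is handed in when it is done.

```bash
mkdir -p pics; cat > h.py <<'E'
import numpy as np, cv2, math
from cell import bot
def cap(n):
    c=bot.capture(n); c['f']=200/math.tan(math.radians(c['vertical_fov'])/2); return c
def px2w(c,u,v,z):
    d=np.array([(u-c['cx'])/c['f'],(v-c['cy'])/c['f'],1.]); d=np.array(c['orientation'])@d
    o=np.array(c['origin']); return o+d*(z-o[2])/d[2]
def w2px(c,p):
    q=np.array(c['orientation']).T@(np.array(p)-np.array(c['origin'])); return c['cx']+c['f']*q[0]/q[2], c['cy']+c['f']*q[1]/q[2]
E
python3 - <<'E'
from h import *
for n in ['top','side']:
    c=cap(n); cv2.imwrite(f'pics/{n}0.png',c['color']); print(n,c['vertical_fov'],c['cx'],c['cy'],np.round(c['origin'],3),np.round(c['orientation'],3).tolist())
    for l in ['blue_loose','orange_loose','green_odd','bar_knob','tray','router','glue_bottle','wrench','push_stick','sanding_pad']:
        for d in bot.silhouettes(n,l):
            if d['p']<.3: continue
            u,v=d['point']; print(l,round(d['p'],2),(int(u),int(v)),int(d['mask'].sum()),np.round(px2w(c,u,v,.014),3)[:2])
E
```

```text
top 47.88966943319655 319.76788684003 198.5647361520071 [0.357 0.031 1.277] [[-0.003, -0.99, 0.139], [-1.0, 0.005, 0.012], [-0.012, -0.139, -0.99]]
blue_loose 0.85 (204, 189) 451 [0.564 0.375]
orange_loose 0.83 (237, 254) 345 [0.379 0.276]
orange_loose 0.56 (300, 265) 416 [0.348 0.101]
green_odd 0.78 (454, 244) 380 [ 0.405 -0.328]
bar_knob 0.72 (334, 160) 1329 [0.645 0.003]
tray 0.67 (332, 190) 7156 [0.558 0.011]
tray 0.59 (448, 185) 793 [ 0.569 -0.318]
router 0.56 (224, 116) 1712 [0.777 0.322]
glue_bottle 0.86 (163, 245) 764 [0.404 0.486]
wrench 0.72 (395, 268) 243 [ 0.339 -0.162]
wrench 0.51 (446, 188) 748 [ 0.563 -0.314]
sanding_pad 0.62 (446, 187) 774 [ 0.565 -0.313]
side 51.88537955071448 316.6376373423895 202.1498147693467 [-0.141  0.797  0.817] [[-0.757, -0.369, 0.54], [-0.654, 0.44, -0.616], [-0.01, -0.819, -0.574]]
blue_loose 0.39 (409, 191) 194 [ 0.408 -0.326]
orange_loose 0.82 (300, 291) 565 [0.383 0.267]
orange_loose 0.82 (350, 266) 472 [0.339 0.11 ]
orange_loose 0.38 (316, 216) 3836 [ 0.564 -0.005]
green_odd 0.68 (369, 183) 280 [ 0.545 -0.276]
green_odd 0.54 (409, 191) 176 [ 0.406 -0.326]
bar_knob 0.88 (290, 203) 692 [ 0.678 -0.004]
tray 0.91 (315, 218) 3847 [0.556 0.008]
tray 0.38 (292, 203) 705 [ 0.671 -0.007]
router 0.82 (197, 219) 2198 [0.844 0.256]
router 0.5 (371, 179) 250 [ 0.557 -0.307]
glue_bottle 0.69 (235, 321) 1592 [0.435 0.44 ]
wrench 0.61 (402, 222) 176 [ 0.333 -0.157]
push_stick 0.94 (364, 154) 511 [ 0.687 -0.447]
push_stick 0.55 (223, 283) 316 [0.558 0.381]
sanding_pad 0.63 (235, 322) 1490 [0.436 0.442]
sanding_pad 0.51 (368, 179) 301 [ 0.562 -0.297]
```

```bash
python3 - <<'E'
import cv2
t=cv2.imread('pics/top0.png')[90:300,130:480]
cv2.imwrite('pics/top0c.png',cv2.resize(t,(800,480),interpolation=cv2.INTER_CUBIC))
E
```

```text
(no output)
```

View pics/top0c.png

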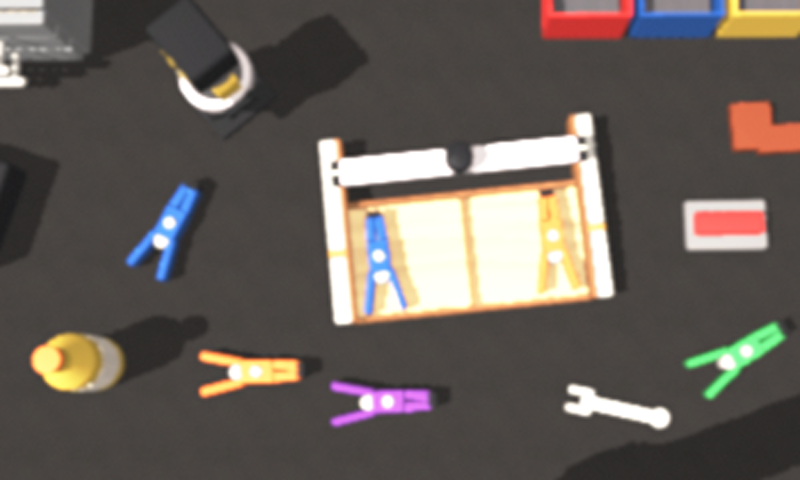

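View pics/side0.png

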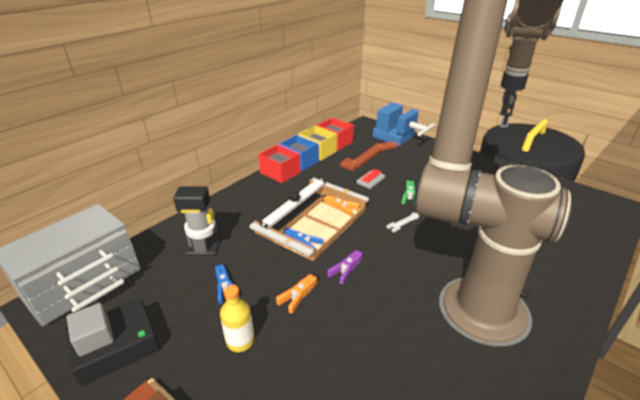

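The top crop (scale 2.286, offset 130,90) shows the following:
- Blue loose is at crop (168,230), which is top-image px (204,189).
- Two candidates fit orange_loose. The one at (237,254) is orange, so that is the one meant. The one at (300,265) is purple, the look-alike.
- The green clamp is at (454,244).
- The blue mate is in the left (+y) bay and the orange mate in the right bay.
- The bar sits near the back, with its knob at about (331,158).

This crop already shows the colours enlarged. Next I'll measure the poses.

```bash
cat > meas.py <<'E'
from h import *
def clamp(c,lo,hi,box,z=.026):
    hsv=cv2.cvtColor(c['color'],cv2.COLOR_BGR2HSV); m=cv2.inRange(hsv,lo,hi)
    x0,y0,x1,y1=box; k=np.zeros_like(m); k[y0:y1,x0:x1]=m[y0:y1,x0:x1]
    n,l,s,_=cv2.connectedComponentsWithStats(k); b=1+np.argmax(s[1:,4]); v,u=np.where(l==b)
    P=np.array([px2w(c,a,d,z)[:2] for a,d in zip(u,v)]); m0=P.mean(0)
    a=np.linalg.svd(P-m0,full_matrices=False)[2][0]
    # handle end is the wide end
    t=(P-m0)@a; w=(P-m0)@np.array([-a[1],a[0]])
    if w[t>np.percentile(t,85)].std()>w[t<np.percentile(t,15)].std(): a=-a; t=-t
    return m0,math.degrees(math.atan2(a[1],a[0])),t.min(),t.max(),len(u), m0+a*(t.min()+.064)
B=((100,120,60),(125,255,255)); O=((8,120,100),(22,255,255))
E
python3 - <<'E'
from meas import *
c=cap('top')
for nm,col,box in [('bl',B,(175,160,230,220)),('ol',O,(210,235,268,270)),('bm',B,(280,175,312,230)),('om',O,(360,170,388,222))]:
    print(nm,[np.round(x,3) for x in clamp(c,*col,box,z=.026 if nm[1]=='l' else .032)])
g=c['color'].min(2)
for nm,box in [('L',(266,146,286,236)),('R',(376,135,402,225))]:
    x0,y0,x1,y1=box; m=(g[y0:y1,x0:x1]>150).astype(np.uint8)
    n,l,s,_=cv2.connectedComponentsWithStats(m); b=1+np.argmax(s[1:,4]); v,u=np.where(l==b)
    q=cv2.boxPoints(cv2.minAreaRect(np.c_[u+x0,v+y0].astype(np.float32))); print(nm,s[b],[np.round(px2w(c,*p,.042)[:2],3).tolist() for p in q])
t=c['color'][130:240,260:410]; cv2.imwrite('pics/tray.png',cv2.resize(t,(800,586),interpolation=cv2.INTER_CUBIC))
E
```

```text
bl [array([0.557, 0.375]), np.float64(-27.559), np.float64(-0.059), np.float64(0.063), np.int64(450), array([0.562, 0.373])]
ol [array([0.384, 0.278]), np.float64(-87.132), np.float64(-0.055), np.float64(0.069), np.int64(273), array([0.384, 0.269])]
bm [array([0.528, 0.116]), np.float64(1.414), np.float64(-0.072), np.float64(0.046), np.int64(180), array([0.52 , 0.116])]
om [array([ 0.575, -0.118]), np.float64(-152.682), np.float64(-0.057), np.float64(0.087), np.int64(134), array([ 0.569, -0.121])]
L [  3   5  17  81 774] [[0.667, 0.19], [0.67, 0.146], [0.443, 0.125], [0.44, 0.167]]
R [  0   4  23  82 706] [[0.696, -0.106], [0.701, -0.147], [0.472, -0.17], [0.467, -0.129]]
```

View pics/tray.png

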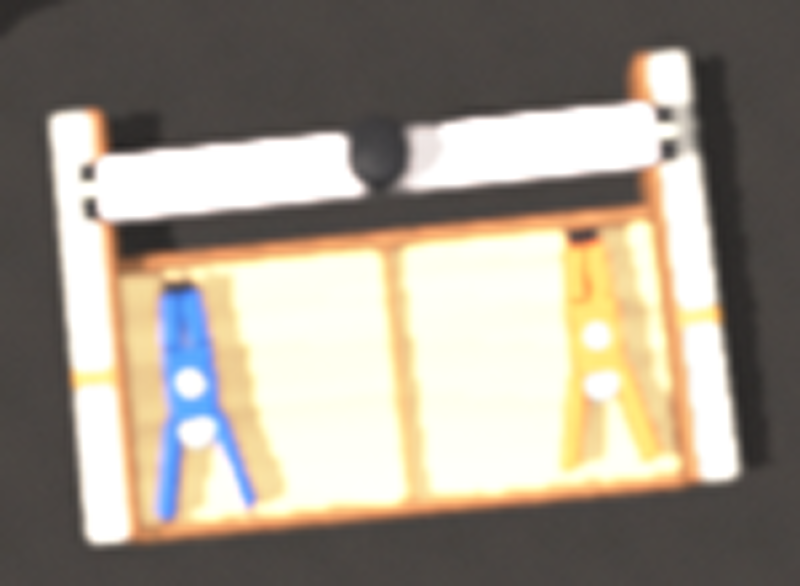

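The tray crop (scale 5.333, offset 260,130) shows:
- Brass marks at (95,379) and (702,315).
- White lines on the bar ends at (88,187) and (668,130), and the knob at (378,150).
- The divider running from (393,250) to (408,495).
- Both mates pointing their jaws to the rear.

```bash
python3 - <<'E'
from meas import *
c=cap('top')
W=lambda u,v,z:np.round(px2w(c,260+u/5.3333,130+v/5.3333,z)[:2],4)
W2=lambda u,v,z:np.round(px2w(c,130+u/2.286,90+v/2.286,z)[:2],4)
ml,mr=W(95,379,.043),W(702,315,.043); mid=(ml+mr)/2; d=ml-mr; yaw=math.atan2(-d[0],d[1]); print('marks',ml,mr,mid,np.linalg.norm(d),'yaw',math.degrees(yaw))
b1,b2=W(88,187,.05),W(668,130,.05); d=b1-b2; print('bar',b1,b2,(b1+b2)/2,math.degrees(math.atan2(-d[0],d[1])),'knob',W(378,150,.078))
for a,b in [((50,115),(88,543)),((688,50),(740,475))]:
    p,q=W(*a,.042),W(*b,.042); d=p-q; print('rail',p,q,np.linalg.norm(d),math.degrees(math.atan2(d[1],d[0])))
p,q=W(393,250,.018),W(408,495,.018);d=p-q; print('div',p,q,math.degrees(math.atan2(d[1],d[0])))
t=mid-.01*np.array([math.cos(yaw),math.sin(yaw)]); R=np.array([[math.cos(yaw),-math.sin(yaw)],[math.sin(yaw),math.cos(yaw)]])
print('tray',t,'barmark',mid); 
for y in (.073,.034,-.034): print(y,t+R@[0,y])
for n,p in [('bm',(190,383)),('om',(597,335))]: print(n,R.T@(W(*p,.034)-t))
for n,p in [('bl',(170,222)),('ol',(255,371))]: print(n,'disk',W2(*p,.028))
s=cap('side')
for nm,col,box in [('bl',B,(205,255,250,300)),('ol',O,(270,270,325,315))]:
    print(nm,'side',[np.round(x,3) for x in clamp(s,*col,box,z=.02)])
print(bot.observe()['tool_pos'],np.round(bot.observe()['tcp_rot'],3).tolist(),bot.observe()['time_s'])
E
```

```text
marks [0.5244 0.1621] [ 0.5564 -0.1532] [0.5404  0.00445] 0.3169196901424713 yaw 5.795142578078472
bar [0.6246 0.166 ] [ 0.6532 -0.1369] [0.6389  0.01455] 5.3939105062122685 knob [0.6369 0.0149]
rail [0.6652 0.1874] [0.4394 0.165 ] 0.22690835154308445 5.665367571061881
rail [ 0.6983 -0.1495] [ 0.4731 -0.1707] 0.22619566750934908 5.377892192057967
div [0.5964 0.0065] [ 4.656e-01 -4.000e-04] 3.0196847931247524
tray [0.53045111 0.00344028] barmark [0.5404  0.00445]
0.073 [0.52308015 0.0760672 ]
0.034 [0.52701806 0.03726652]
-0.034 [ 0.53388415 -0.03038595]
bm [0.00397819 0.11002032]
om [ 0.00666717 -0.10414574]
bl disk [0.5671 0.3714]
ol disk [0.3842 0.2625]
bl side [array([0.571, 0.377]), np.float64(141.507), np.float64(-0.059), np.float64(0.072), np.int64(271), array([0.567, 0.38 ])]
ol side [array([0.384, 0.279]), np.float64(-87.007), np.float64(-0.063), np.float64(0.075), np.int64(680), array([0.384, 0.279])]
[ 0.23109584 -0.58070158  0.23127519] [[0.929, 0.37, -0.0], [0.37, -0.929, 0.0], [-0.0, -0.0, -1.0]] 1.25
```

```bash
python3 -m handwheel '[{"turn":[0,0,0],"travel":[2.65,-3.05,0],"gripper":100},{"turn":[0,0,0],"travel":[2.65,-3.05,0],"gripper":100},{"turn":[0,0,0],"travel":[2.65,-3.05,0],"gripper":100},{"turn":[0,0,0],"travel":[2.65,-3.05,0],"gripper":100},{"turn":[0,0,0],"travel":[2.65,-3.05,0],"gripper":100},{"turn":[0,0,0],"travel":[2.65,-3.05,0],"gripper":100},{"turn":[0,0,0],"travel":[2.65,-3.05,0],"gripper":100},{"turn":[0,0,0],"travel":[2.65,-3.05,0],"gripper":100},{"turn":[0,0,0],"travel":[2.65,-3.05,0],"gripper":100},{"turn":[0,0,0],"travel":[2.65,-3.05,0],"gripper":100},{"turn":[0,0,0],"travel":[2.65,-3.05,0],"gripper":100},{"turn":[0,0,0],"travel":[2.65,-3.05,0],"gripper":100},{"turn":[0,0,0],"travel":[2.65,-3.05,0],"gripper":100},{"turn":[0,0,0],"travel":[2.65,-3.05,0],"gripper":100},{"turn":[0,0,0],"travel":[2.65,-3.05,0],"gripper":100},{"turn":[0,0,0],"travel":[2.65,-3.05,0],"gripper":100},{"turn":[0,0,0],"travel":[2.65,-3.05,0],"gripper":100},{"turn":[0,0,0],"travel":[2.65,-3.05,0],"gripper":100},{"turn":[0,0,0],"travel":[2.65,-3.05,0],"gripper":100},{"turn":[0,0,0],"travel":[2.65,-3.05,0],"gripper":100}]' 40
python3 -m handwheel '[{"turn":[0,0,0],"travel":[2.65,-3.05,0],"gripper":100},{"turn":[0,0,0],"travel":[2.65,-3.05,0],"gripper":100},{"turn":[0,0,0],"travel":[2.65,-3.05,0],"gripper":100},{"turn":[0,0,-8.2],"travel":[0,0,0],"gripper":100},{"turn":[0,0,-8.2],"travel":[0,0,0],"gripper":100},{"turn":[0,0,-8.2],"travel":[0,0,0],"gripper":100},{"turn":[0,0,-8.2],"travel":[0,0,0],"gripper":100},{"turn":[0,0,-8.2],"travel":[0,0,0],"gripper":100},{"turn":[0,0,-8.2],"travel":[0,0,0],"gripper":100},{"turn":[0,0,-8.2],"travel":[0,0,0],"gripper":100},{"turn":[0,0,-8.2],"travel":[0,0,0],"gripper":100},{"turn":[0,0,-8.2],"travel":[0,0,0],"gripper":100},{"turn":[0,0,-8.2],"travel":[0,0,0],"gripper":100},{"turn":[0,0,-8.2],"travel":[0,0,0],"gripper":100},{"turn":[0,0,-8.2],"travel":[0,0,0],"gripper":100},{"turn":[0,0,-8.2],"travel":[0,0,0],"gripper":100},{"turn":[0,0,-8.2],"travel":[0,0,0],"gripper":100},{"turn":[0,0,-8.2],"travel":[0,0,0],"gripper":100},{"turn":[0,0,-8.2],"travel":[0,0,0],"gripper":100}]'
cat > go.py <<'E'
# go.py X Y HEADING [Z]: remaining move in tool axes (cm), turn (deg)
import sys; from h import *
s=bot.observe(); R=np.array(s['tcp_rot']); p=s['tool_pos']; X,Y,H=map(float,sys.argv[1:4]); Z=float(sys.argv[4]) if len(sys.argv)>4 else p[2]
h=math.degrees(math.atan2(R[1,0],R[0,0])); d=R.T@(np.array([X,Y,Z])-p)*100
print('travel cm',np.round(d,2),'turnz',round(-((H-h+180)%360-180),2),'tcp',np.round(p,4),'h',round(h,2),'t',round(s['time_s'],2),'tilt',np.round(R[:2,2],3),'F',np.round(s['contact_force'],1),'w',round(s['gripper_width'],3),'gf',round(s['grasp_force'],1),'j',np.round(s['joint_pos'],2))
E
python3 go.py .5675 .371 152.5 0.012
```

```text
time_s: 3.25
tool_pos: [0.4983, 0.1838, 0.2315]
tcp_rot: [[0.929, 0.37, 0.001], [0.37, -0.929, -0.0], [0.001, 0.0, -1.0]]
contact_force: [-0.1, 0.7, 0.2]
gripper_width: 1.001
grasp_force: 0.0
time_s: 5.15
tool_pos: [0.538, 0.2964, 0.2313]
tcp_rot: [[-0.893, 0.45, -0.0], [0.45, 0.893, -0.0], [-0.0, -0.0, -1.0]]
contact_force: [0.5, -0.8, 0.1]
gripper_width: 1.003
grasp_force: 0.0
travel cm [ 0.72  7.99 21.93] turnz 0.74 tcp [0.538  0.2964 0.2313] h 153.24 t 5.15 tilt [-0. -0.] F [ 0.5 -0.8  0.1] w 1.003 gf 0.0 j [ 0.43  0.29  1.66 -0.    1.19 -0.67]
```

```bash
python3 -m handwheel '[{"turn":[0,0,0.7],"travel":[0.18,2,0],"gripper":70},{"turn":[0,0,0],"travel":[0.18,2,0],"gripper":70},{"turn":[0,0,0],"travel":[0.18,2,0],"gripper":70},{"turn":[0,0,0],"travel":[0.18,2,0],"gripper":70},{"turn":[0,0,0],"travel":[0,0,3.5],"gripper":70},{"turn":[0,0,0],"travel":[0,0,3.5],"gripper":70},{"turn":[0,0,0],"travel":[0,0,3.5],"gripper":70},{"turn":[0,0,0],"travel":[0,0,0],"gripper":70}]'
python3 go.py .567 .371 152.5 0.008
python3 - <<'E'
from meas import *
c=cap('top'); print(np.round(w2px(c,(.567,.371,.026)),1)); s=cap('side')
a=cv2.resize(c['color'][140:230,160:260],(400,360),interpolation=cv2.INTER_CUBIC); b=cv2.resize(s['color'][230:320,175:275],(400,360),interpolation=cv2.INTER_CUBIC)
cv2.imwrite('pics/a1.png',np.hstack([a,b]))
E
```

```text
time_s: 5.95
tool_pos: [0.5641, 0.3682, 0.1196]
tcp_rot: [[-0.885, 0.466, -0.011], [0.466, 0.885, -0.006], [0.007, -0.011, -1.0]]
contact_force: [-1.0, -1.2, -0.4]
gripper_width: 0.698
grasp_force: 0.0
travel cm [-0.2   0.51 11.15] turnz -0.29 tcp [0.5641 0.3682 0.1196] h 152.21 t 5.95 tilt [-0.011 -0.006] F [-1.  -1.2 -0.4] w 0.698 gf 0.0 j [ 0.51  0.52  1.58  0.    1.06 -0.57]
[204.7 187.3]
```

View pics/a1.png

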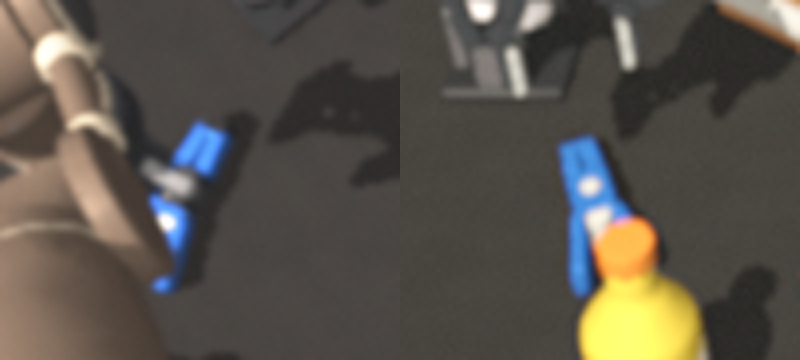

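The left pane shows the gripper at the blue clamp's pivot, crop (185,180), with its axis aligned. The right pane shows the white pivot disk at side px (222,276), clear of the bottle. I'll descend and grip.

```bash
python3 -m handwheel '[{"turn":[0,0,0],"travel":[0,0,0],"gripper":70},{"turn":[0,0,0],"travel":[0,0,0],"gripper":70}]' >/dev/null; python3 go.py .567 .371 152.5 0.008
python3 - <<'E'
from meas import *
s=cap('side'); print(px2w(s,222.5,276.2,.028))
E
```

```text
travel cm [ 0.32 -0.29 12.15] turnz -0.3 tcp [0.5706 0.3717 0.1295] h 152.2 t 6.25 tilt [0.005 0.003] F [0.5 0.9 0.1] w 0.699 gf 0.0 j [ 0.51  0.51  1.57  0.    1.06 -0.57]
[0.568915   0.37170113 0.028     ]
```

```bash
python3 -m handwheel '[{"turn":[0,0,0],"travel":[0.2,-0.2,2.5],"gripper":70},{"turn":[0,0,0],"travel":[0,0,2.5],"gripper":70},{"turn":[0,0,0],"travel":[0,0,2.5],"gripper":70},{"turn":[0,0,0],"travel":[0,0,2],"gripper":70},{"turn":[0,0,0],"travel":[0,0,1.5],"gripper":70},{"turn":[0,0,0],"travel":[0,0,1],"gripper":70},{"turn":[0,0,0],"travel":[0,0,0],"gripper":70},{"turn":[0,0,0],"travel":[0,0,0],"gripper":70},{"turn":[0,0,0],"travel":[0,0,0],"gripper":0},{"turn":[0,0,0],"travel":[0,0,0],"gripper":0},{"turn":[0,0,0],"travel":[0,0,0],"gripper":0},{"turn":[0,0,0],"travel":[0,0,0],"gripper":0},{"turn":[0,0,0],"travel":[0,0,0],"gripper":0}]' 40; python3 go.py .567 .371 152.5 0.008
```

```text
time_s: 7.6
tool_pos: [0.5671, 0.3705, 0.0077]
tcp_rot: [[-0.885, 0.466, 0.002], [0.466, 0.885, 0.001], [-0.001, 0.002, -1.0]]
contact_force: [-0.3, 0.4, 5.6]
gripper_width: 0.295
grasp_force: 40.4
travel cm [ 0.03  0.04 -0.03] turnz -0.3 tcp [0.5671 0.3705 0.0077] h 152.2 t 7.6 tilt [0.002 0.001] F [-0.3  0.4  5.6] w 0.295 gf 40.4 j [ 0.51  0.67  1.61  0.    0.86 -0.57]
```

```bash
python3 -m handwheel '[{"turn":[0,0,0],"travel":[0,0,-2],"gripper":0},{"turn":[0,0,0],"travel":[0,0,-3],"gripper":0},{"turn":[0,0,-8.3],"travel":[0,0,-3],"gripper":0},{"turn":[0,0,-8.3],"travel":[0,0,-3],"gripper":0},{"turn":[0,0,-8.3],"travel":[0,0,0],"gripper":0},{"turn":[0,0,-8.3],"travel":[0,0,0],"gripper":0},{"turn":[0,0,0],"travel":[0.85,-4,0],"gripper":0},{"turn":[0,0,0],"travel":[0.85,-4,0],"gripper":0},{"turn":[0,0,0],"travel":[0.85,-4,0],"gripper":0},{"turn":[0,0,0],"travel":[0.85,-4,0],"gripper":0},{"turn":[0,0,0],"travel":[0.85,-4,0],"gripper":0},{"turn":[0,0,0],"travel":[0.85,-4,0],"gripper":0},{"turn":[0,0,0],"travel":[0.85,-4,0],"gripper":0},{"turn":[0,0,0],"travel":[0.85,-4,0],"gripper":0},{"turn":[0,0,0],"travel":[0,0,0],"gripper":0},{"turn":[0,0,0],"travel":[0,0,0],"gripper":0},{"turn":[0,0,0],"travel":[0,0,0],"gripper":0}]' >/dev/null; python3 go.py .530 .0457 185.5 0.05
```

```text
travel cm [-0.19 -0.01  6.59] turnz -0.08 tcp [0.5282 0.0456 0.1159] h -174.58 t 9.3 tilt [-0.001  0.001] F [ 0.1 -0.2 -1. ] w 0.293 gf 39.9 j [ 0.    0.27  1.94  0.    0.93 -1.66]
```

```bash
python3 -m handwheel '[{"turn":[0,0,0],"travel":[-0.2,0,3],"gripper":0},{"turn":[0,0,0],"travel":[0,0,3],"gripper":0},{"turn":[0,0,0],"travel":[0,0,1],"gripper":0},{"turn":[0,0,0],"travel":[0,0,0],"gripper":0},{"turn":[0,0,0],"travel":[0,0,0],"gripper":0}]' >/dev/null; python3 go.py .530 .0457 185.5 0.014
python3 - <<'E'
from h import *
c=cap('top'); s=cap('side')
a=cv2.resize(c['color'][150:230,270:370],(400,320),interpolation=cv2.INTER_CUBIC); b=cv2.resize(s['color'][190:270,245:345],(400,320),interpolation=cv2.INTER_CUBIC)
cv2.imwrite('pics/a2.png',np.hstack([a,b]))
E
```

```text
travel cm [ 0.11 -0.    3.28] turnz -0.02 tcp [0.5311 0.0458 0.0468] h -174.52 t 9.8 tilt [0.001 0.   ] F [ 0.1  0.4 -1.6] w 0.297 gf 39.9 j [ 0.    0.39  1.96  0.    0.79 -1.66]
```

View pics/a2.png

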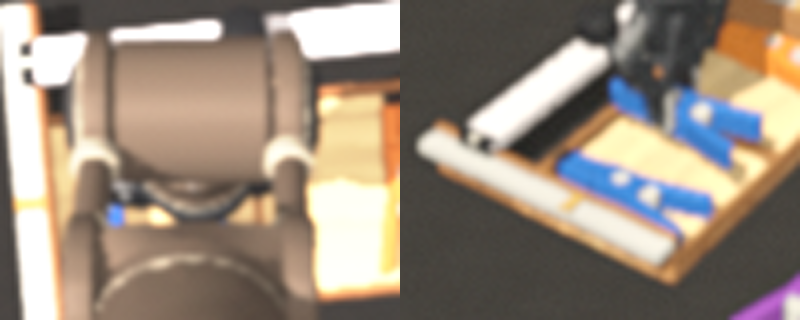

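The top view is occluded by the arm. The side pane shows the held blue clamp over the free inner half of the bay, with handle ends at side px (335,222) and (329,231). The mate's handle ends are at (323,241) and (315,249).

```bash
python3 - <<'E'
from h import *
s=cap('side'); y=math.radians(5.5); R=np.array([[math.cos(y),-math.sin(y)],[math.sin(y),math.cos(y)]]); t=np.array([.530,.0045])
for n,u,v,z in [('held',335,222.5,.053),('held',328.8,231.2,.053),('mate',323,241.2,.02),('mate',315,248.8,.02)]:
    print(n,np.round(R.T@(px2w(s,u,v,z)[:2]-t),4))
E
```

```text
held [-0.0626  0.0234]
held [-0.0704  0.0686]
mate [-0.06    0.0836]
mate [-0.0601  0.1247]
```

```bash
python3 -m handwheel '[{"turn":[0,0,0],"travel":[-0.2,0,1],"gripper":0},{"turn":[0,0,0],"travel":[0,0,0.8],"gripper":0},{"turn":[0,0,0],"travel":[0,0,0.6],"gripper":0},{"turn":[0,0,0],"travel":[0,0,0.4],"gripper":0},{"turn":[0,0,0],"travel":[0,0,0],"gripper":0},{"turn":[0,0,0],"travel":[0,0,0],"gripper":0}]' >/dev/null;  python3 go.py .533 .046 185.5 0.0145
```

```text
travel cm [-0.08  0.07  0.35] turnz -0.1 tcp [0.5323 0.0452 0.018 ] h -174.6 t 10.55 tilt [-0.  0.] F [ 0.1  0.3 -1. ] w 0.296 gf 40.0 j [ 0.    0.44  1.96  0.    0.74 -1.66]
```

```bash
python3 -m handwheel '[{"turn":[0,0,0],"travel":[0,0,0.2],"gripper":0},{"turn":[0,0,0],"travel":[0,0,0.2],"gripper":0},{"turn":[0,0,0],"travel":[0,0,0],"gripper":0},{"turn":[0,0,0],"travel":[0,0,0],"gripper":0}]';  python3 go.py .533 .046 185.5 0.0145
```

```text
time_s: 10.95
tool_pos: [0.5324, 0.0453, 0.0143]
tcp_rot: [[-0.996, -0.094, 0.0], [-0.094, 0.996, 0.0], [-0.0, 0.0, -1.0]]
contact_force: [0.1, -0.3, -1.2]
gripper_width: 0.291
grasp_force: 40.0
travel cm [-0.06  0.07 -0.02] turnz -0.1 tcp [0.5324 0.0453 0.0143] h -174.6 t 10.95 tilt [0. 0.] F [ 0.1 -0.3 -1.2] w 0.291 gf 40.0 j [ 0.    0.45  1.96  0.    0.73 -1.66]
```

```bash
python3 -m handwheel '[{"turn":[0,0,0],"travel":[0,0,0.1],"gripper":0},{"turn":[0,0,0],"travel":[0,0,0],"gripper":52},{"turn":[0,0,0],"travel":[0,0,0],"gripper":52},{"turn":[0,0,0],"travel":[0,0,0],"gripper":52},{"turn":[0,0,0],"travel":[0,0,0],"gripper":52},{"turn":[0,0,0],"travel":[0,0,-1.5],"gripper":52},{"turn":[0,0,0],"travel":[0,0,-3.5],"gripper":52},{"turn":[0,0,0],"travel":[0,0,-4],"gripper":52},{"turn":[0,0,0],"travel":[0,0,-4],"gripper":52},{"turn":[0,0,0],"travel":[1.81,3.31,0],"gripper":70},{"turn":[0,0,0],"travel":[1.81,3.31,0],"gripper":70},{"turn":[0,0,0],"travel":[1.81,3.31,0],"gripper":70},{"turn":[0,0,0],"travel":[1.81,3.31,0],"gripper":70},{"turn":[0,0,0],"travel":[1.81,3.31,0],"gripper":70},{"turn":[0,0,0],"travel":[1.81,3.31,0],"gripper":70},{"turn":[0,0,0],"travel":[1.81,3.31,0],"gripper":70}]'
python3 -m handwheel '[{"turn":[0,0,8.4],"travel":[0,0,0],"gripper":70},{"turn":[0,0,8.4],"travel":[0,0,0],"gripper":70},{"turn":[0,0,8.4],"travel":[0,0,0],"gripper":70},{"turn":[0,0,8.4],"travel":[0,0,0],"gripper":70},{"turn":[0,0,8.4],"travel":[0,0,0],"gripper":70},{"turn":[0,0,8.4],"travel":[0,0,0],"gripper":70},{"turn":[0,0,8.4],"travel":[0,0,0],"gripper":70},{"turn":[0,0,8.4],"travel":[0,0,0],"gripper":70},{"turn":[0,0,8.4],"travel":[0,0,0],"gripper":70},{"turn":[0,0,8.4],"travel":[0,0,0],"gripper":70},{"turn":[0,0,8.4],"travel":[0,0,0],"gripper":70},{"turn":[0,0,0],"travel":[0,0,0],"gripper":70},{"turn":[0,0,0],"travel":[0,0,0],"gripper":70}]' >/dev/null
python3 go.py .384 .264 92.9 0.008
python3 - <<'E'
from h import *
c=cap('top'); s=cap('side')
a=cv2.resize(c['color'][150:270,210:380],(425,300),interpolation=cv2.INTER_CUBIC); b=cv2.resize(s['color'][190:310,245:395],(375,300),interpolation=cv2.INTER_CUBIC)
cv2.imwrite('pics/a3.png',np.hstack([a,b]))
E
```

```text
time_s: 12.55
tool_pos: [0.3837, 0.2652, 0.1445]
tcp_rot: [[-0.996, -0.094, 0.002], [-0.094, 0.996, 0.001], [-0.002, 0.001, -1.0]]
contact_force: [1.1, 0.8, -0.6]
gripper_width: 0.702
grasp_force: 0.0
travel cm [-1.00e-02 -7.00e-02  1.36e+01] turnz 0.28 tcp [0.3846 0.2641 0.144 ] h 93.18 t 13.85 tilt [0.001 0.   ] F [-0.4  0.8  0. ] w 0.695 gf 0.0 j [0.51 0.11 2.07 0.   0.96 0.45]
```

View pics/a3.png

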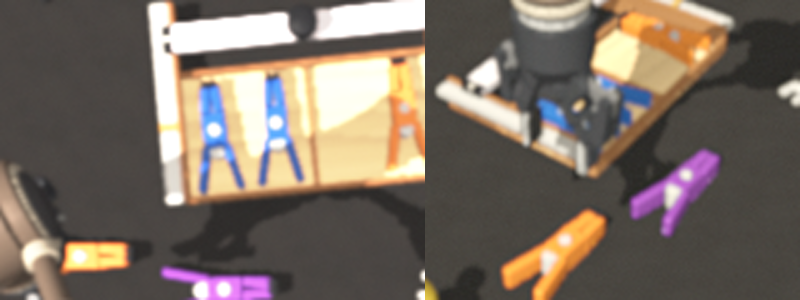

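Blue now lies flat in the left bay beside its mate, at crop (275,125). The orange clamp is under the gripper, with its pivot disk at side px (300,286). The purple one is a separate clamp at crop (675,190). I'll go down on the orange.

```bash
python3 -m handwheel '[{"turn":[0,0,0.3],"travel":[0,0,3],"gripper":70},{"turn":[0,0,0],"travel":[0,0,3],"gripper":70},{"turn":[0,0,0],"travel":[0,0,3],"gripper":70},{"turn":[0,0,0],"travel":[0,0,0],"gripper":70}]' >/dev/null; python3 - <<'E'
from meas import *
s=cap('side'); print(px2w(s,299.8,286,.028))
E
python3 go.py .384 .264 92.9 0.008
```

```text
[0.3874135  0.26420391 0.028     ]
travel cm [0.12 0.18 4.37] turnz -0.14 tcp [0.3825 0.2629 0.0517] h 92.76 t 14.4 tilt [-0.005 -0.003] F [-0.5  0.2  0.7] w 0.703 gf 0.0 j [ 0.51  0.27  2.11 -0.    0.76  0.46]
```

```bash
python3 -m handwheel '[{"turn":[0,0,0],"travel":[0,0.1,2],"gripper":70},{"turn":[0,0,0],"travel":[0,0,1.5],"gripper":70},{"turn":[0,0,0],"travel":[0,0,1],"gripper":70},{"turn":[0,0,0],"travel":[0,0,0],"gripper":70},{"turn":[0,0,0],"travel":[0,0,0],"gripper":70},{"turn":[0,0,0],"travel":[0,0,0],"gripper":0},{"turn":[0,0,0],"travel":[0,0,0],"gripper":0},{"turn":[0,0,0],"travel":[0,0,0],"gripper":0},{"turn":[0,0,0],"travel":[0,0,0],"gripper":0},{"turn":[0,0,0],"travel":[0,0,0],"gripper":0}]' 40 >/dev/null; python3 go.py .384 .264 92.9 0.008
```

```text
travel cm [-0.04 -0.23  0.12] turnz -0.19 tcp [0.3863 0.2645 0.0092] h 92.71 t 15.4 tilt [0.001 0.001] F [-0.8  0.3  5.8] w 0.295 gf 40.7 j [0.51 0.36 2.12 0.   0.66 0.46]
```

```bash
python3 -m handwheel '[{"turn":[0,0,0],"travel":[0,0,-2],"gripper":0},{"turn":[0,0,0],"travel":[0,0,-3],"gripper":0},{"turn":[0,0,-8.43],"travel":[0,0,-3],"gripper":0},{"turn":[0,0,-8.43],"travel":[0,0,-3],"gripper":0},{"turn":[0,0,-8.43],"travel":[0,0,0],"gripper":0},{"turn":[0,0,-8.43],"travel":[0,0,0],"gripper":0},{"turn":[0,0,-8.43],"travel":[0,0,0],"gripper":0},{"turn":[0,0,-8.43],"travel":[0,0,0],"gripper":0},{"turn":[0,0,-8.43],"travel":[0,0,0],"gripper":0},{"turn":[0,0,-8.43],"travel":[0,0,0],"gripper":0},{"turn":[0,0,-8.43],"travel":[0,0,0],"gripper":0},{"turn":[0,0,-8.43],"travel":[0,0,0],"gripper":0},{"turn":[0,0,-8.43],"travel":[0,0,0],"gripper":0}]' >/dev/null
python3 -m handwheel '[{"turn":[0,0,0],"travel":[-1.38,-3.49,0],"gripper":0},{"turn":[0,0,0],"travel":[-1.38,-3.49,0],"gripper":0},{"turn":[0,0,0],"travel":[-1.38,-3.49,0],"gripper":0},{"turn":[0,0,0],"travel":[-1.38,-3.49,0],"gripper":0},{"turn":[0,0,0],"travel":[-1.38,-3.49,0],"gripper":0},{"turn":[0,0,0],"travel":[-1.38,-3.49,0],"gripper":0},{"turn":[0,0,0],"travel":[-1.38,-3.49,0],"gripper":0},{"turn":[0,0,0],"travel":[-1.38,-3.49,0],"gripper":0},{"turn":[0,0,0],"travel":[-1.38,-3.49,0],"gripper":0},{"turn":[0,0,0],"travel":[0,0,0],"gripper":0},{"turn":[0,0,0],"travel":[0,0,0],"gripper":0},{"turn":[0,0,0],"travel":[0,0,0],"gripper":0}]' >/dev/null; python3 go.py .540 -.036 185.5 0.0155
```

```text
travel cm [-0.27 -0.03 10.2 ] turnz -0.05 tcp [ 0.5375 -0.0361  0.1175] h -174.55 t 17.9 tilt [-0.002  0.001] F [ 0.8  0.4 -0.5] w 0.294 gf 40.0 j [-0.15  0.29  1.92  0.    0.94 -1.81]
```

```bash
python3 -m handwheel '[{"turn":[0,0,0],"travel":[-0.2,0,3],"gripper":0},{"turn":[0,0,0],"travel":[0,0,3],"gripper":0},{"turn":[0,0,0],"travel":[0,0,1.2],"gripper":0},{"turn":[0,0,0],"travel":[0,0,0],"gripper":0},{"turn":[0,0,0],"travel":[0,0,0],"gripper":0}]' >/dev/null; python3 go.py .540 -.036 185.5 0.0155
python3 - <<'E'
from h import *
s=cap('side')
b=cv2.resize(s['color'][165:265,265:395],(780,600),interpolation=cv2.INTER_CUBIC)
cv2.imwrite('pics/a4.png',b)
E
```

```text
travel cm [0.1  0.02 3.13] turnz -0.01 tcp [ 0.541  -0.0361  0.0468] h -174.51 t 18.4 tilt [ 0. -0.] F [-0.  -0.1  0.3] w 0.293 gf 40.0 j [-0.15  0.4   1.94  0.    0.8  -1.81]
```

View pics/a4.png

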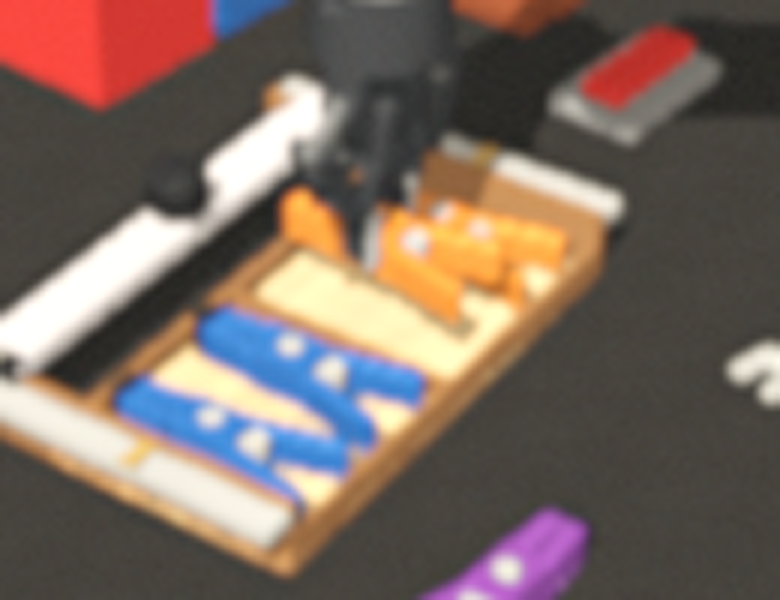

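The held orange clamp hangs over the inner half of the right bay, at crop (400,250), and isn't touching its mate. I'll lower it.

```bash
python3 -m handwheel '[{"turn":[0,0,0],"travel":[0.1,0,1],"gripper":0},{"turn":[0,0,0],"travel":[0,0,0.8],"gripper":0},{"turn":[0,0,0],"travel":[0,0,0.6],"gripper":0},{"turn":[0,0,0],"travel":[0,0,0.3],"gripper":0},{"turn":[0,0,0],"travel":[0,0,0],"gripper":0},{"turn":[0,0,0],"travel":[0,0,0],"gripper":0}]' >/dev/null;  python3 go.py .540 -.036 185.5 0.0155
```

```text
travel cm [-0.02  0.08  0.37] turnz -0.07 tcp [ 0.5398 -0.0369  0.0192] h -174.57 t 19.05 tilt [-0.  0.] F [ 0.7 -0.8 -1. ] w 0.295 gf 40.0 j [-0.15  0.45  1.95  0.    0.74 -1.81]
```

```bash
python3 -m handwheel '[{"turn":[0,0,0],"travel":[0,0,0.2],"gripper":0},{"turn":[0,0,0],"travel":[0,0,0.2],"gripper":0},{"turn":[0,0,0],"travel":[0,0,0],"gripper":0},{"turn":[0,0,0],"travel":[0,0,0],"gripper":52},{"turn":[0,0,0],"travel":[0,0,0],"gripper":52},{"turn":[0,0,0],"travel":[0,0,0],"gripper":52},{"turn":[0,0,0],"travel":[0,0,0],"gripper":52},{"turn":[0,0,0],"travel":[0,0,-1.5],"gripper":52},{"turn":[0,0,0],"travel":[0,0,-3.5],"gripper":52},{"turn":[0,0,0],"travel":[0,0,-4],"gripper":52},{"turn":[0,0,0],"travel":[0,0,-4],"gripper":52},{"turn":[0,0,0],"travel":[-3.42,1.4,0],"gripper":70},{"turn":[0,0,0],"travel":[-3.42,1.4,0],"gripper":70},{"turn":[0,0,0],"travel":[-3.42,1.4,0],"gripper":70}]' >/dev/null
python3 -m handwheel '[{"turn":[0,0,8.18],"travel":[0,0,0],"gripper":70},{"turn":[0,0,8.18],"travel":[0,0,0],"gripper":70},{"turn":[0,0,8.18],"travel":[0,0,0],"gripper":70},{"turn":[0,0,8.18],"travel":[0,0,0],"gripper":70},{"turn":[0,0,8.18],"travel":[0,0,0],"gripper":70},{"turn":[0,0,8.18],"travel":[0,0,0],"gripper":70},{"turn":[0,0,8.18],"travel":[0,0,0],"gripper":70},{"turn":[0,0,8.18],"travel":[0,0,0],"gripper":70},{"turn":[0,0,8.18],"travel":[0,0,0],"gripper":70},{"turn":[0,0,8.18],"travel":[0,0,0],"gripper":70},{"turn":[0,0,8.18],"travel":[0,0,0],"gripper":70},{"turn":[0,0,0],"travel":[0,0,0],"gripper":70},{"turn":[0,0,0],"travel":[0,0,0],"gripper":70}]' >/dev/null
python3 go.py .638 .0147 95.5 0.061
python3 - <<'E'
from h import *
c=cap('top'); s=cap('side')
a=cv2.resize(c['color'][130:240,260:410],(400,293),interpolation=cv2.INTER_CUBIC); b=cv2.resize(s['color'][165:265,255:392],(400,293),interpolation=cv2.INTER_CUBIC)
cv2.imwrite('pics/a5.png',np.hstack([a,b]))
E
```

```text
travel cm [ 0.   -0.02  8.51] turnz 0.13 tcp [0.6382 0.0147 0.1461] h 95.63 t 21.75 tilt [ 0.001 -0.   ] F [-0.4 -0.1  0.5] w 0.702 gf 0.0 j [-0.05  0.42  1.67 -0.    1.06 -0.14]
```

View pics/a5.png

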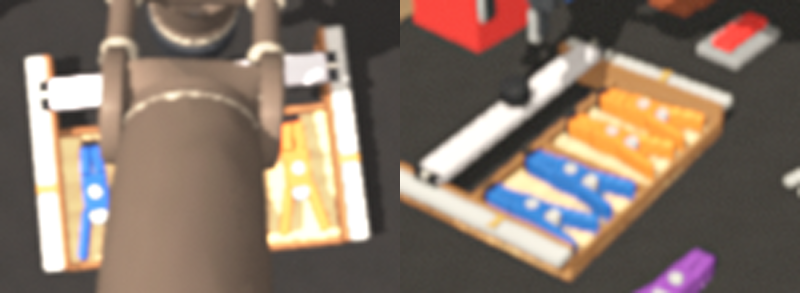

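All four clamps lie flat in pairs. The bar knob is at side px (294,196). I'll check where the estimated knob position projects.

```bash
python3 - <<'E'
from h import *
s=cap('side'); print(w2px(s,(.638,.0147,.072)), w2px(s,(.638,.0147,.15)),px2w(s,294.4,195.8,.072))
E
```

```text
(np.float64(294.7917022746082), np.float64(195.70699995089976)) (np.float64(293.7789885617179), np.float64(175.03769658207398)) [0.63860329 0.01590467 0.072     ]
```

```bash
python3 -m handwheel '[{"turn":[0,0,0],"travel":[0,0,2.5],"gripper":70},{"turn":[0,0,0],"travel":[0,0,2.5],"gripper":70},{"turn":[0,0,0],"travel":[0,0,2],"gripper":70},{"turn":[0,0,0],"travel":[0,0,1.4],"gripper":70},{"turn":[0,0,0],"travel":[0,0,0],"gripper":70},{"turn":[0,0,0],"travel":[0,0,0],"gripper":70},{"turn":[0,0,0],"travel":[0,0,0],"gripper":0},{"turn":[0,0,0],"travel":[0,0,0],"gripper":0},{"turn":[0,0,0],"travel":[0,0,0],"gripper":0},{"turn":[0,0,0],"travel":[0,0,0],"gripper":0}]' 30; python3 go.py .5404 .005 95.5
```

```text
time_s: 22.9
tool_pos: [0.6392, 0.0146, 0.063]
tcp_rot: [[-0.095, 0.995, 0.003], [0.995, 0.095, -0.0], [-0.0, 0.003, -1.0]]
contact_force: [0.2, -0.0, 6.1]
gripper_width: 0.407
grasp_force: 30.4
travel cm [-0.02 -9.93 -0.03] turnz -0.04 tcp [0.6392 0.0146 0.063 ] h 95.46 t 22.9 tilt [ 0.003 -0.   ] F [ 0.2 -0.   6.1] w 0.407 gf 30.4 j [-0.05  0.53  1.7  -0.    0.91 -0.14]
```

```bash
python3 -m handwheel '[{"turn":[0,0,0],"travel":[0,-1,0],"gripper":0},{"turn":[0,0,0],"travel":[0,-2,0],"gripper":0},{"turn":[0,0,0],"travel":[0,-2,0],"gripper":0},{"turn":[0,0,0],"travel":[0,-2,0],"gripper":0},{"turn":[0,0,0],"travel":[0,-1.5,0],"gripper":0},{"turn":[0,0,0],"travel":[0,-0.9,0],"gripper":0},{"turn":[0,0,0],"travel":[0,-0.5,0],"gripper":0},{"turn":[0,0,0],"travel":[0,0,0],"gripper":0},{"turn":[0,0,0],"travel":[0,0,0],"gripper":0}]' ; python3 go.py .5404 .005 95.5
python3 - <<'E'
from h import *
c=cap('top'); s=cap('side')
a=cv2.resize(c['color'][130:240,260:410],(400,293),interpolation=cv2.INTER_CUBIC); b=cv2.resize(s['color'][165:265,255:392],(400,293),interpolation=cv2.INTER_CUBIC)
cv2.imwrite('pics/a6.png',np.hstack([a,b]))
E
```

```text
time_s: 23.8
tool_pos: [0.5399, 0.0049, 0.063]
tcp_rot: [[-0.095, 0.995, 0.002], [0.995, 0.095, -0.001], [-0.001, 0.002, -1.0]]
contact_force: [-1.4, -0.8, 9.6]
gripper_width: 0.404
grasp_force: 32.4
travel cm [0.   0.05 0.  ] turnz -0.04 tcp [0.5399 0.0049 0.063 ] h 95.46 t 23.8 tilt [ 0.002 -0.001] F [-1.4 -0.8  9.6] w 0.404 gf 32.4 j [-0.07  0.37  1.94 -0.    0.83 -0.17]
```

View pics/a6.png

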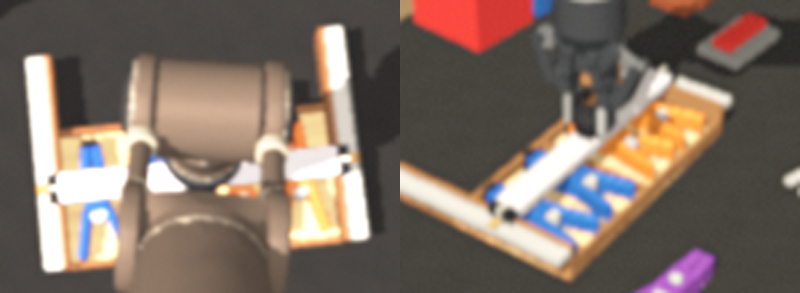

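The bar's white centre line (top crop (48,188)) meets the brass mark at (45,190). I'll release, back off and verify.

```bash
python3 -m handwheel '[{"turn":[0,0,0],"travel":[0,0,0],"gripper":70},{"turn":[0,0,0],"travel":[0,0,0],"gripper":70},{"turn":[0,0,0],"travel":[0,0,0],"gripper":70},{"turn":[0,0,0],"travel":[0,0,0],"gripper":70},{"turn":[0,0,0],"travel":[0,0,-2],"gripper":70},{"turn":[0,0,0],"travel":[0,0,-4],"gripper":70},{"turn":[0,0,0],"travel":[0,0,-4],"gripper":70},{"turn":[0,0,0],"travel":[0,0,-4],"gripper":70},{"turn":[0,0,0],"travel":[-4,0,0],"gripper":70},{"turn":[0,0,0],"travel":[-4,0,0],"gripper":70},{"turn":[0,0,0],"travel":[-4,0,0],"gripper":70},{"turn":[0,0,0],"travel":[-4,0,0],"gripper":70},{"turn":[0,0,0],"travel":[-4,0,0],"gripper":70},{"turn":[0,0,0],"travel":[-4,0,0],"gripper":70},{"turn":[0,0,0],"travel":[-4,0,0],"gripper":70},{"turn":[0,0,0],"travel":[-4,0,0],"gripper":70},{"turn":[0,0,0],"travel":[0,0,0],"gripper":70},{"turn":[0,0,0],"travel":[0,0,0],"gripper":70}]' 
python3 - <<'E'
from h import *
c=cap('top')
cv2.imwrite('pics/a7.png',cv2.resize(c['color'][130:240,260:410],(800,586),interpolation=cv2.INTER_CUBIC))
E
```

```text
time_s: 25.7
tool_pos: [0.5693, -0.3138, 0.2004]
tcp_rot: [[-0.093, 0.996, -0.001], [0.996, 0.093, 0.001], [0.001, -0.001, -1.0]]
contact_force: [-0.8, 1.3, -0.0]
gripper_width: 0.697
grasp_force: 0.0
```

View pics/a7.png

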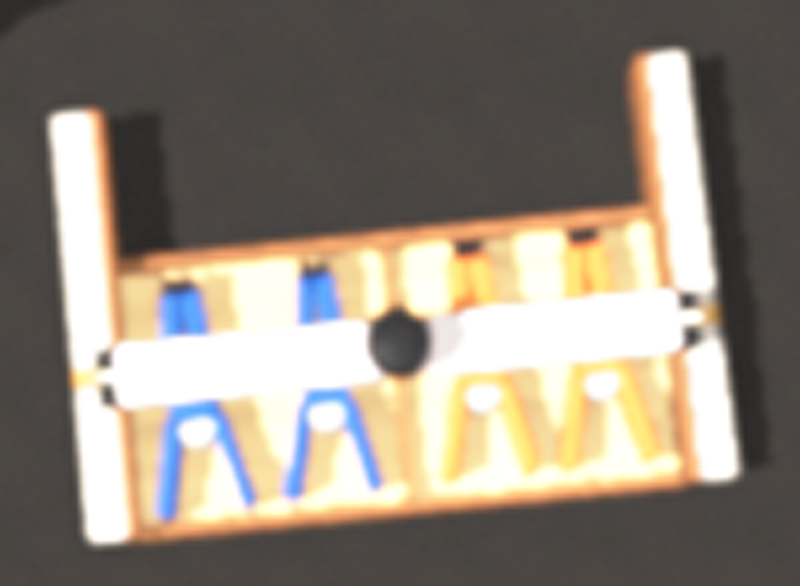

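The bar's end lines at (105,378) and (695,315) line up with the brass marks at (85,379) and (712,314). All four clamps lie flat in pairs.

```bash
python3 -c "
from cell import bot; print(bot.hand_in())"
```

```text
the job is handed in; nothing more can be done
None
```

The job is handed in: the last picture shows the blue and orange clamps lying flat beside their mates and the hold-down bar on the brass marks, released, at about 26 s on the clock; the judge's verdict was not returned.

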